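# Feeler-test the door gaps of a wall cabinet

### The job

Take the feeler gauge out of its stand and try it in the cabinet's left, then middle, then right door gap (left and right as seen from the robot), each time sliding the blade straight in until it either jams inside the gap or its handle rests on the doors; feel for the jam and never force the blade. Only one gap is clear: finish with the gauge standing fully home in that one, let go, and leave the things lying around where they are.

Things in the scene. Friction and masses are not known exactly. Their poses are not given: they have to be found in the camera images.
- cabinet: White shallow wall cabinet lying on its back, fixed; 300 (x) x 266 (y) x 90 mm high. Origin: centre of its underside; z up, +y to the robot's left (yaw within 0.3 rad). On top, two inset doors, each 260 (x) x 104 (y) x 18 mm thick, edges rounded 3 mm, hollow below. Three gaps 6 mm wide, 260 mm long along x, at y = +110 (left), 0 (middle), -110 mm (right). Door knobs 24 mm high at x = -105, y = +-32 mm.
- gap_left (a point): Centre of the left gap's mouth, on the top face of the doors (90 mm above the worktop), half-way along the left gap. Its axes are the cabinet's: x along the gap, y across it, z up. One of the three gaps, different every time, is clear: the blade goes home freely.
- gap_middle (a point): Centre of the middle gap's mouth, on the top face of the doors (90 mm above the worktop), half-way along the middle gap. Its axes are the cabinet's: x along the gap, y across it, z up. In two of the three gaps a rubber seal, hard to see, has slipped up to 19 to 27 mm below the top face: the blade's tip jams on it, all along the gap.
- gap_right (a point): Centre of the right gap's mouth, on the top face of the doors (90 mm above the worktop), half-way along the right gap. Its axes are the cabinet's: x along the gap, y across it, z up. A seal on which the blade jams yields about 1 mm per 2.5 N.
- handle (a point): Centre of the feeler gauge's black plastic handle, a block 34 (x) x 24 (y) x 46 mm (z, up); its flat underside is 23 mm below this point. Axes: x along the blade's width (to lie along a gap), y through its thickness. About 140 g. At the start it stands in the stand, this point 81 mm above the worktop; lift it 50 mm to clear the stand. Fully home in a gap this point is 113 mm above the worktop.
- blade_tip (a point): Middle of the blade's lower edge, 68 mm straight below the handle's centre; same axes as the handle.
- blade: The plain steel blade, straight down from the middle of the handle's underside: 25 (x) x 4 (y) x 45 mm long, lower edge rounded. Origin: the middle of the handle's underside; same axes as the handle.
- gauge: The feeler gauge (handle and blade in one piece); its origin is at the middle of the handle's underside; same axes as the handle.
- stand: Fixed wooden gauge stand, 90 (x) x 60 (y) x 58 mm high, origin at the centre of its underside; one slot 30 (x) x 7 mm (y), 50 mm deep, in the middle of its top, along x.
- jar: Bystander: glass jar with a steel cap, diameter 60, height 85 mm, origin at the centre of its underside. To be left alone.
- driver: Bystander: screwdriver lying on the worktop. To be left alone.
- cup_hinge: Bystander: steel cupboard hinge lying on the worktop, about 110 mm long, 15 mm high. To be left alone.
There are look-alikes about, which are no part of the job. There is more than one size of the gauge; the job needs the middle-sized.

How it is judged:
On the way, in this order (a step that is already met when the one before it is completed fails the run):
1. the blade is tried in the left gap: its tip at least 17 mm deep in it (y of blade_tip in the frame of cabinet between 0.104 and 0.116 m and x of blade_tip in the frame of cabinet between -0.125 and 0.125 m and z of blade_tip in the frame of cabinet below 0.073 m), for 0.1 s.
2. the blade is tried in the middle gap: its tip at least 17 mm deep in it (y of blade_tip in the frame of cabinet between -0.006 and 0.006 m and x of blade_tip in the frame of cabinet between -0.125 and 0.125 m and z of blade_tip in the frame of cabinet below 0.073 m), for 0.1 s.
3. the blade is tried in the right gap: its tip at least 17 mm deep in it (y of blade_tip in the frame of cabinet between -0.116 and -0.104 m and x of blade_tip in the frame of cabinet between -0.125 and 0.125 m and z of blade_tip in the frame of cabinet below 0.073 m), for 0.1 s.
At the end, for the whole second after the job is handed in: The gauge stands upright (within 0.08 rad), still and released in the one clear gap, its blade tip at least 42.5 mm below the doors' top face (fully home is 45 mm) (((y of blade_tip in the frame of cabinet between 0.104 and 0.116 m and x of blade_tip in the frame of cabinet between -0.125 and 0.125 m and z of blade_tip in the frame of cabinet below 0.0475 m) or (y of blade_tip in the frame of cabinet between -0.006 and 0.006 m and x of blade_tip in the frame of cabinet between -0.125 and 0.125 m and z of blade_tip in the frame of cabinet below 0.0475 m) or (y of blade_tip in the frame of cabinet between -0.116 and -0.104 m and x of blade_tip in the frame of cabinet between -0.125 and 0.125 m and z of blade_tip in the frame of cabinet below 0.0475 m)) and angle between gauge's own z axis and vertical below 0.08 rad and linear speed of gauge below 0.01 m/s and contact force between gauge and the fingers below 0.05 N); the robot touches nothing.
It fails at once if the blade is forced: more than 20 N on it (contact force between blade and anything else above 20 N).
It fails at once if the jar is moved by more than 15 mm (distance of jar from where it was at the start of the episode above 0.015 m).
It fails at once if the driver is moved by more than 15 mm (distance of driver from where it was at the start of the episode above 0.015 m).
It fails at once if the cup_hinge is moved by more than 15 mm (distance of cup_hinge from where it was at the start of the episode above 0.015 m).
It also fails if it takes over 64 s, if anything falls off the work surface, if the arm or the gripper's body presses on something with over 40 N, if the wrist force passes 120 N, or if a joint passes its speed limit or range.

### The arm

A 6-joint arm with a two-finger parallel gripper is mounted at the origin on the work surface. World frame = base frame: x ahead of the robot, y to its left, z up, the work surface at z = 0. Lengths are in m, angles in rad, forces in N, time in s.
With the tool pointing down it reaches from about 0.3 to 0.825 m from the base axis. Payload 5.4 kg.
Tool frame: the origin (TCP) lies at the very end of the fingers, on their centre line; the grasp point (between the pads) lies 19 mm behind it; z points along the fingers, x is the direction in which the jaws open and shut, and the axes are right-handed (so a half turn about z gives the same grasp; the last joint's range is limited). The gripper opens to 92 mm and grips with 3 to 60 N. Pads are 20 mm wide; open, the fingers measure 128 mm over their backs; the gripper's body (75 mm by 189 mm) begins 69 mm behind the grasp point.
Start: joints at [0.924, 0.158, 1.597, -0, 1.386, -0.21], TCP at [0.243, 0.521, 0.215] pointing down, gripper open.
Joint ranges: [-2.91, 2.91], [-0.94, 2.29], [0.18, 2.7], [-1.29, 4.43], [0.17, 2.64], [-3, 3]. Speed limits (rad/s): [2.57, 2.57, 3.14, 3.14, 3.14, 3.14].

### API

Orientations are given as a rotation vector (axis times angle).
In Python, from workcell import bot gives the robot as it stands. Calls block until the motion is done:
- bot.goto(position, orientation): joint-space move of the TCP to a pose.
- bot.line_to(position, rot=None, max_speed=0.15): straight line of the TCP; rot=None keeps the orientation; max_speed is the mean speed in m/s.
- bot.set_joints(angles): joint-space move.
- bot.set_gripper(opening, newtons=None): opening from 0.0 (shut) to 1.0 (fully open); newtons is the grip in N (None keeps the last); returns when the fingers have stopped.
- bot.hold(seconds).
- bot.inverse_kinematics(position, orientation): joint angles nearest the present ones, or None.
- bot.read_camera(name): name is "scene" or "top" or "wrist"; returns a dict with "pixels" (384x512x3 uint8, blue, green, red), "fx", "fy", "cx", "cy" (pixels), "R" (3x3) and "t" (3): a world point X has camera coordinates R X + t. Camera axes: x right, y down, z forward; pixel columns grow to the right and rows downward; lengths in m; the calibration is good to about 2 mm. A picture is of the moment at which its call begins. There is no depth.
A pose or a line that the arm cannot do raises bot.MotionError and nothing moves.
- bot.job_done(): hands the job in, once; it reports no verdict.
Readings, each from a call of its own:
- bot.current_clock(): time.
- bot.current_joints(): joint angles.
- bot.current_joint_vel(): joint speeds.
- bot.current_effort(): joint torques, N m.
- bot.current_ee_pos(): TCP position.
- bot.current_tool_rot(): TCP orientation.
- bot.current_contact_force(): force on the tool from outside, world axes, zero at the start.
- bot.current_ft_torque(): the same for the moment, N m.
- bot.current_opening(): opening from 0.0 (shut) to 1.0 (fully open).
Only numpy, scipy, OpenCV 4.12 (cv2) and the standard library are available. Lean on these libraries where they do the work, as an engineer would, in place of code of your own. Each camera call takes 0.05 s, during which the arm holds its last target. There are 200 camera calls.

## Working session

There is one attempt and no reset: what is moved stays moved. The work goes in short steps, each a Python script; the robot and the scene stay as the last script left them, time stands still between calls to the robot, and variables do not carry over. Pictures are saved under pics/ and viewed, about 8 in all and at most 12, crops included, and the job is handed in when it is done.

```bash
mkdir -p pics; ls; python3 - <<'E'
from workcell import bot
import cv2,numpy as np
for n in("scene","top"):
    c=bot.read_camera(n); cv2.imwrite(f"pics/{n}0.png",c["pixels"])
    print(n,c["fx"],c["cx"],c["cy"],np.round(c["R"],3).tolist(),np.round(c["t"],3))
    np.savez(f"{n}0.npz",**c)
print(bot.current_clock(),bot.current_tool_rot())
E
```

```text
pics
scene 407.50846919257805 263.50244756655576 197.32240057086892 [[-0.072, 0.997, 0.014], [0.756, 0.064, -0.651], [-0.65, -0.037, -0.759]] [ 0.125 -0.305  1.368]
top 459.6083947030179 259.68825084446746 188.83056256672398 [[0.013, -1.0, -0.001], [-0.983, -0.012, -0.184], [0.184, 0.003, -0.983]] [-0.099  0.489  1.007]
0.1 [ 2.64948490e+00  1.68704488e+00 -2.48525174e-03]
```

View pics/top0.png

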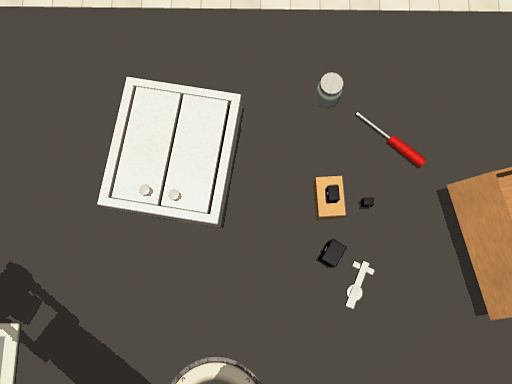

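View pics/scene0.png

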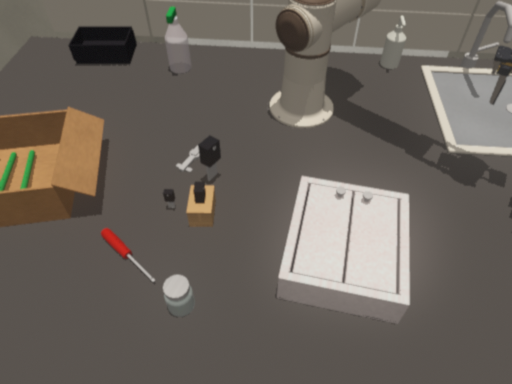

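The top view shows the cabinet with corners near (128,77), (241,94), (219,225) and (98,205), and its knobs at (146,190) and (175,195). The stand with its gauge is at (331,196). The small look-alike is at (368,202) and the large one at (333,253). Jar, driver and hinge are all well clear. Next I back-project these and take a close look with the wrist camera.

```bash
cat > h.py <<'E'
from workcell import bot
import cv2,numpy as np
from scipy.spatial.transform import Rotation as Ro
from scipy.optimize import least_squares
def back(c,uv,z):
    R=np.array(c["R"]);t=np.array(c["t"]);o=-R.T@t
    d=R.T@np.array([(uv[0]-c["cx"])/c["fx"],(uv[1]-c["cy"])/c["fy"],1]);return o+d*(z-o[2])/d[2]
def proj(c,X):
    p=np.atleast_2d(X)@np.array(c["R"]).T+np.array(c["t"])
    return p[:,:2]/p[:,2:]*[c["fx"],c["fy"]]+[c["cx"],c["cy"]]
def world(pose,P):
    x,y,a=pose;C,S=np.cos(a),np.sin(a);P=np.atleast_2d(P).astype(float)
    return np.c_[x+C*P[:,0]-S*P[:,1],y+S*P[:,0]+C*P[:,1],P[:,2]]
def fit(obs,P,p0):  # obs: list of (cam, Nx2 px, indices)
    return least_squares(lambda p:np.concatenate([(proj(c,world(p,P[i]))-uv).ravel() for c,uv,i in obs]),p0)
def down(jaw):  # tool down, jaw (tool x) at world angle jaw
    return Ro.from_matrix(np.c_[[np.cos(jaw),np.sin(jaw),0],[np.sin(jaw),-np.cos(jaw),0],[0,0,-1]]).as_rotvec()
def shot(name,cam="wrist",f=1.5):
    c=bot.read_camera(cam);cv2.imwrite(f"pics/{name}.png",cv2.resize(c["pixels"],None,fx=f,fy=f,interpolation=cv2.INTER_CUBIC));np.savez(name+".npz",**c);return c
E
python3 - <<'E'
from h import *
c=np.load("top0.npz")
P=np.array([[150,133,90],[150,-133,90],[-150,-133,90],[-150,133,90],[-105,32,114],[-105,-32,114]])/1e3
r=fit([(c,np.array([[128,77],[241,94],[219,225],[98,205],[146,190],[175,195]]),[0,1,2,3,4,5])],P,[.5,.2,0]);print(r.x,r.fun.round(1))
P=np.array([[45,30,58],[45,-30,58],[-45,-30,58],[-45,30,58]])/1e3
r=fit([(c,np.array([[316,177],[343.5,176],[345,216],[318,218]]),[0,1,2,3])],P,[.5,-.2,0]);print(r.x,r.fun.round(1))
print([back(c,u,z).round(3) for u,z in (((331,82),.085),((368,202),.03),((333,253),.04))])
x,y,a=r.x
for j in (a+np.pi/2,a-np.pi/2):
    print(j,bot.inverse_kinematics([x,y,.25],down(j)))
print(Ro.from_rotvec(bot.current_tool_rot()).as_matrix().round(2))
q=[(bot.inverse_kinematics([x,y,.25],down(j)),j) for j in (a+np.pi/2,a-np.pi/2)]
j=min((k for k in q if k[0] is not None),key=lambda k:abs(k[0][5]))[1]
s=.75; 
bot.set_gripper(.75)
bot.goto([x-.0,y,.26],down(j)); shot("w1")
print(bot.current_ee_pos(),j,bot.current_clock())
E
```

```text
[ 0.5707154   0.10439193 -0.1460667 ] [-0.5  0.3  0.8  0.6 -0.1 -0.7  0.5  0.  -0.5  0.1 -0.1 -0.2]
[ 0.4720551  -0.25248527  0.03979915] [ 0.3  0.4 -0.8  0.7  0.1  0.1  0.3 -1.2]
[array([ 0.735, -0.253,  0.085]), array([ 0.465, -0.343,  0.03 ]), array([ 0.347, -0.259,  0.04 ])]
1.6105954763421486 [-7.17035749e-01  3.24247260e-02  1.66210198e+00 -4.44089210e-16
  1.44706594e+00 -2.32763122e+00]
-1.5309971772476445 [-7.17035749e-01  3.24247260e-02  1.66210198e+00 -4.44089210e-16
  1.44706594e+00  8.13961429e-01]
[[ 0.42  0.91 -0.  ]
 [ 0.91 -0.42 -0.  ]
 [-0.   -0.   -1.  ]]
[ 0.47234252 -0.25187143  0.25995663] -1.5309971772476445 3.5083
```

View pics/w1.png

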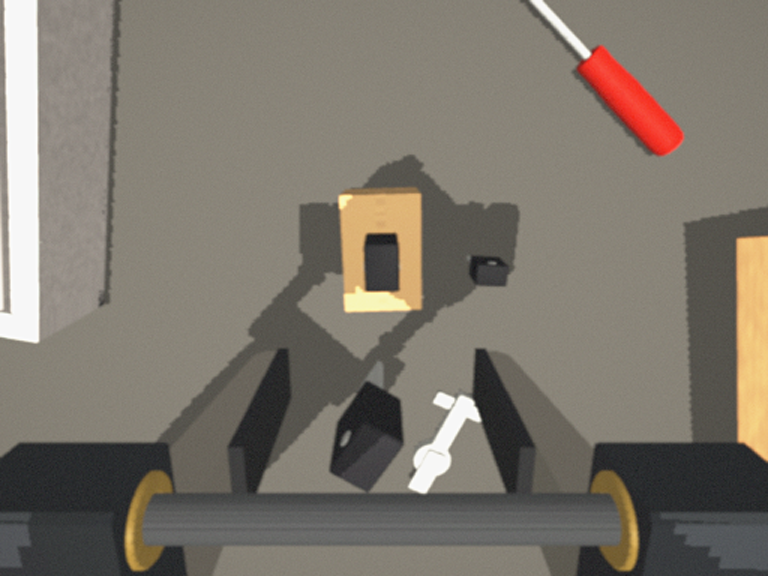

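The wrist view (1.5x) shows the stand top at (340,192), (421,192), (422,309) and (345,311). The gauge handle spans about (364..399, 235..291), and nothing sits within the jaws' path. I'll fit from this, and refine the cabinet from an overhead wrist view afterwards. Now to grasp.

```bash
python3 - <<'E'
from h import *
c=np.load("w1.npz"); print(np.round(-np.array(c["R"]).T@c["t"],3))
g=c["pixels"]
P=np.array([[45,30,58],[45,-30,58],[-45,-30,58],[-45,30,58]])/1e3
r=fit([(c,np.array([[340,192],[421,192],[422,309],[345,311]])/1.5,[0,1,2,3])],P,[.47,-.25,0]);print(r.x,r.fun.round(1))
H=np.array([[sx*17,sy*12,z] for z in(58,104) for sx in(1,-1) for sy in (1,-1)])/1e3
print((proj(c,world(r.x,H))*1.5).round(0))
v=cv2.resize(g[110:220,210:300],None,fx=6,fy=6,interpolation=cv2.INTER_CUBIC)
v=cv2.convertScaleAbs(v,alpha=2,beta=20)
for u in (proj(c,world(r.x,H))-[210,110])*6: cv2.circle(v,tuple(int(k) for k in u),4,(0,0,255),1)
cv2.imwrite("pics/w1c.png",v)
E
```

```text
[ 0.554 -0.249  0.43 ]
[ 0.4757689  -0.25290975  0.06231364] [ 0.   1.2  0.3  0.  -0.5 -0.6  0.1 -0.9]
[[366. 231.]
 [397. 230.]
 [367. 275.]
 [398. 274.]
 [364. 243.]
 [400. 242.]
 [365. 292.]
 [400. 291.]]
```

View pics/w1c.png

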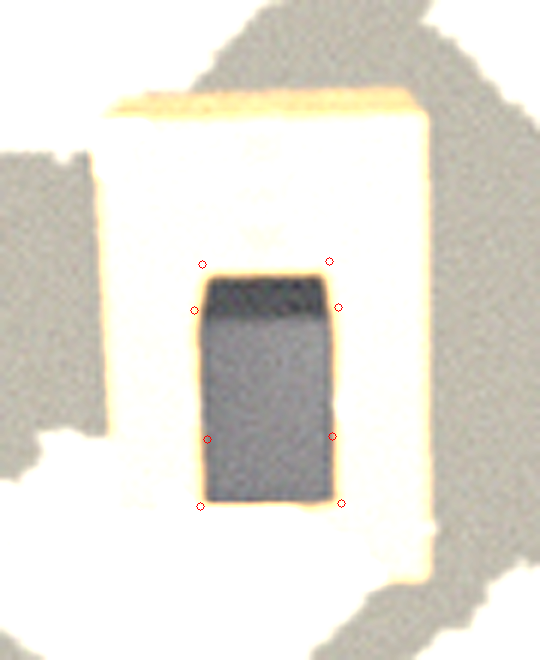

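The handle's top face is at crop (203,317), (331,319), (333,500) and (207,502). It comes out slightly smaller than predicted, consistent with rounded edges of about 1 mm. I'll fit and grasp.

```bash
python3 - <<'E'
from h import *
c=np.load("w1.npz")
P=np.array([[15.8,11,104],[15.8,-11,104],[-15.8,-11,104],[-15.8,11,104]])/1e3
r=fit([(c,np.array([[203,317],[331,319],[333,500],[207,502]])/6+[210,110],[0,1,2,3])],P,[.47,-.25,0]);print(r.x,r.fun.round(2))
x,y,a=r.x; rot=down(a-np.pi/2); zt=.081+.004-.019
bot.set_gripper(.6)
bot.goto([x,y,.14],rot); bot.line_to([x,y,zt],max_speed=.12); bot.hold(.2)
print("F0",bot.current_contact_force())
bot.set_gripper(0,20); bot.hold(.2)
p=bot.current_ee_pos();print("closed",bot.current_opening()*92,p,bot.current_contact_force(),bot.current_clock())
bot.line_to(p+np.array([0,0,.004]),max_speed=.03);print(bot.current_contact_force())
p=bot.current_ee_pos()
bot.line_to([p[0],p[1],.15],max_speed=.12);bot.hold(.3);print(bot.current_contact_force(),bot.current_opening()*92,bot.current_ft_torque())
np.save("grasp.npy",[x,y,a])
# look at cabinet
cx,cy,ca=0.5707,0.1044,-0.146
bot.line_to([p[0],p[1],.3],max_speed=.25)
bot.goto([cx-.03,cy,.35],down(ca-np.pi/2)); bot.hold(.2); print(bot.current_contact_force(),bot.current_clock()); shot("w2",f=1.55)
E
```

```text
[ 0.47536734 -0.25288606  0.05216127] [-0.28  0.33  0.45 -0.25  0.15  0.01 -0.32 -0.08]
F0 [ 0.68398287 -0.40091792 -0.16897419]
closed 23.920946633627004 [ 0.4753787  -0.25281612  0.06599731] [-0.02931695  0.56439968  0.11961495] 6.1917
[ 0.27568813  0.02106475 -0.3023902 ]
[ 0.36865176  0.05343986 -2.38061074] 24.199937919277648 [ 0.038984    0.18339381 -0.01091126]
[-0.19240662 -0.57351948 -0.81932744] 9.9167
```

View pics/w2.png

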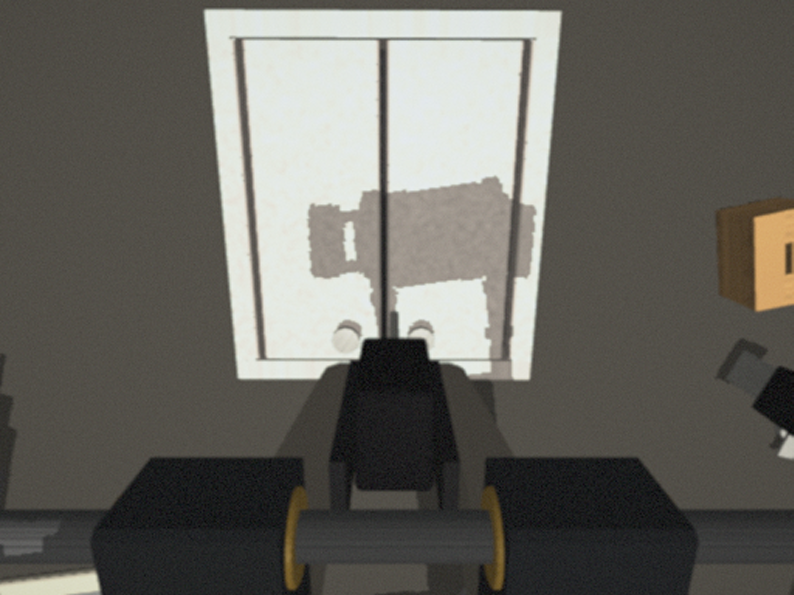

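The wrist view shows the cabinet rim corners at (204,10), (562,11), (530,380) and (239,380) in the 1.55x picture. The gap ends are near (239,40)/(262,358), (382,40)/(383,340) and (527,40)/(507,358), with the knobs at (347,335) and (421,332). The gauge is held upright. I'll combine this with the top view.

```bash
python3 - <<'E'
from h import *
c=np.load("w2.npz"); t=np.load("top0.npz")
P=np.array([[150,133,90],[150,-133,90],[-150,-133,90],[-150,133,90],[-105,32,114],[-105,-32,114]])/1e3
ow=(c,np.array([[204,10],[562,11],[530,380],[239,380]])/1.55,[0,1,2,3])
ot=(t,np.array([[128,77],[241,94],[219,225],[98,205],[146,190],[175,195]]),[0,1,2,3,4,5])
for o in ([ow],[ow,ot]):
    r=fit(o,P,[.57,.1,-.14]);print(r.x.round(4),r.fun.round(1))
p=fit([ow],P,[.57,.1,-.14]).x
# gap columns: darkest centroid near prediction
g=cv2.cvtColor(c["pixels"],cv2.COLOR_BGR2GRAY).astype(float)
for yy in(.11,0,-.11):
    o=[]
    for xx in(.11,.08,.04,0,-.04,-.07):
        u,v=proj(c,world(p,[[xx,yy,.09]]))[0]; lo=int(u)-9; s=g[int(round(v)),lo:lo+19]; w=np.clip(np.median(s)*.8-s,0,None)
        o.append(round(float((w*np.arange(lo,lo+19)).sum()/w.sum()-u),2))
    print(yy,o)
np.save("cab.npy",p)
tip=bot.current_ee_pos()+[0,0,-.064+.002+.0]
print("gap left",world(p,[[0,.11,.09]]),"px/mm",c["fx"]/(np.linalg.norm(-np.array(c["R"]).T@c["t"]-[p[0],p[1],.09]))/1e3)
E
```

```text
[ 0.5728  0.1064 -0.1493] [ 0.4  0.3 -0.3  0.2 -0.  -0.3  0.  -0.5]
[ 0.5722  0.1057 -0.1477] [ 0.9  1.1  0.1  0.5  0.7 -0.1  0.8 -0.1 -0.9 -0.4  0.3  0.1 -0.8 -1.3
 -0.1 -0.8 -1.2 -0.6 -0.8 -0.9]
0.11 [-0.13, -0.24, -0.27, -0.25, -0.36, -0.33]
0 [-0.63, -0.66, -0.63, -0.6, -0.65, -0.52]
-0.11 [-1.05, -1.16, -1.16, -1.28, -1.42, -1.65]
gap left [[0.58919794 0.21514943 0.09      ]] px/mm 0.7653643224762917
```

Residual of the middle gap is about -0.6 px, so I shift the cabinet +0.8 mm along its y. Next: hover over the left gap with the tip about 6 mm above the doors and look at the tip against the gap.

```bash
python3 - <<'E'
from h import *
p=np.load("cab.npy"); p[:2]+=.0008*np.array([-np.sin(p[2]),np.cos(p[2])]); np.save("cab.npy",p); print(p)
g=world(p,[[0,.11,.09]])[0]
rot=down(p[2]-np.pi/2)
bot.goto([g[0],g[1],.2],rot); bot.line_to([g[0],g[1],.149],max_speed=.1); bot.hold(.3)
print(bot.current_ee_pos()-g,bot.current_contact_force(),bot.current_clock())
c=shot("w3"); e=bot.current_ee_pos()
R=Ro.from_rotvec(bot.current_tool_rot()).as_matrix()
T=np.array([[0,.0,.053],[.002,-.0125,.053],[-.002,-.0125,.053],[.002,-.0125,.010],[-.002,-.0125,.010]])@R.T+e
print(proj(c,T).round(1))
u=proj(c,T)[0]; x0,y0=int(u[0])-60,int(u[1])-70
v=cv2.resize(c["pixels"][y0:y0+100,x0:x0+120],None,fx=6,fy=6,interpolation=cv2.INTER_CUBIC)
cv2.imwrite("pics/w3c.png",v); print(x0,y0,proj(c,world(p,[[xx,.11,.09] for xx in(.0,.03,.06,.1)])).round(1))
E
```

```text
[ 0.57295324  0.10716448 -0.14931525]
[0.00036399 0.00010962 0.05963853] [ 0.05392298  0.17936733 -1.95963509] 11.7167
[[253.6 216.7]
 [256.4 200. ]
 [250.7 200. ]
 [257.  222.1]
 [250.1 222.1]]
193 146 [[253.8 214. ]
 [253.8 174.1]
 [253.7 131.2]
 [253.7  68.6]]
```

View pics/w3c.png

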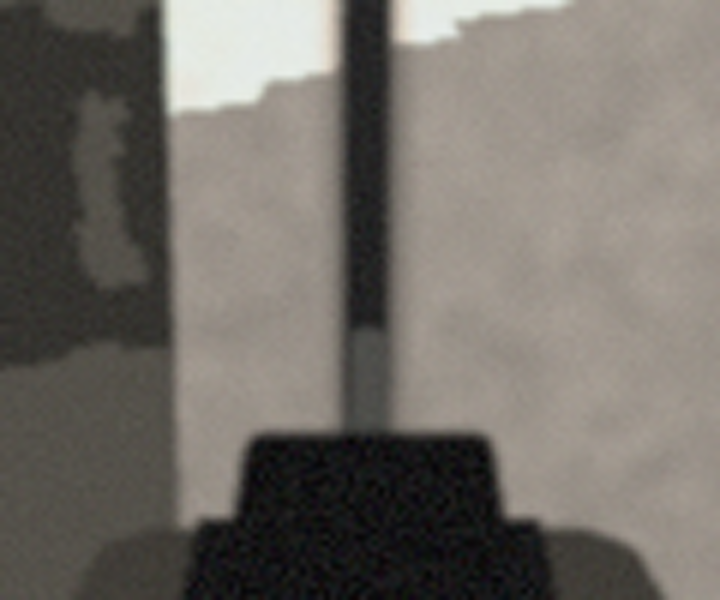

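The blade (about column 368) sits centred over the dark gap (column 367). Now I'll probe the left gap with force sensing.

```bash
cat >> h.py <<'E'
def probe(lim=5.0):
    """slide in; return (tip depth, log). Stops on axial or lateral force."""
    bot.hold(.15); f0=bot.current_contact_force(); s=bot.current_ee_pos(); log=[]; z=s[2]
    while z>.0965:
        z-=.001 if z>.098+.045-.017 or True else 0
        bot.line_to([s[0],s[1],z],max_speed=.03)
        f=bot.current_contact_force()-f0; d=.09-(bot.current_ee_pos()[2]-.053)
        log.append((round(d*1e3,1),*f.round(1)))
        if f[2]>lim or np.hypot(*f[:2])>6: break
    bot.hold(.15); f=bot.current_contact_force()-f0
    print("stop depth mm",log[-1],"settled",f.round(2),"t",bot.current_clock()); print(log[::4])
    return log[-1][0]
def above(k,z=.149):
    p=np.load("cab.npy"); g=world(p,[[0,{'L':.11,'M':0,'R':-.11}[k],.09]])[0]; e=bot.current_ee_pos()
    bot.line_to([e[0],e[1],.155],max_speed=.15)
    bot.line_to([g[0],g[1],.155],down(p[2]-np.pi/2),max_speed=.2); bot.line_to([g[0],g[1],z],max_speed=.1); bot.hold(.2)
    print("off",(bot.current_ee_pos()-g).round(4))
E
python3 -c "
from h import *
probe()"
```

```text
stop depth mm (np.float64(45.0), np.float64(-2.9), np.float64(-1.6), np.float64(7.0)) settled [-3.86 -2.59  6.97] t 25.0667
[(np.float64(-4.9), np.float64(0.2), np.float64(0.2), np.float64(-0.5)), (np.float64(-1.0), np.float64(-0.1), np.float64(-0.1), np.float64(-0.4)), (np.float64(3.0), np.float64(-0.3), np.float64(-1.0), np.float64(0.2)), (np.float64(7.0), np.float64(-0.0), np.float64(-0.1), np.float64(0.1)), (np.float64(11.0), np.float64(0.6), np.float64(-1.3), np.float64(-0.2)), (np.float64(15.0), np.float64(-0.5), np.float64(-0.5), np.float64(0.3)), (np.float64(19.0), np.float64(-0.3), np.float64(-1.1), np.float64(0.8)), (np.float64(23.0), np.float64(0.2), np.float64(-1.1), np.float64(0.4)), (np.float64(27.0), np.float64(-1.1), np.float64(-0.4), np.float64(-0.6)), (np.float64(31.0), np.float64(-0.4), np.float64(-1.0), np.float64(-0.1)), (np.float64(35.0), np.float64(-1.1), np.float64(-1.0), np.float64(-0.2)), (np.float64(39.0), np.float64(0.3), np.float64(-0.7), np.float64(0.9)), (np.float64(43.0), np.float64(-0.2), np.float64(-1.2), np.float64(-0.5))]
```

The left gap is clear: the handle rested on the doors at 45 mm with no jam on the way. The middle and right gaps still have to be tried, with quicker stepping to save time.

```bash
sed -i 's/z-=.001 if.*/z-=.002 if z>.143-.016 else .001/; s/max_speed=.03)$/max_speed=.04)/' h.py; python3 -c "
from h import *
above('M'); probe()"
```

```text
off [0.0001 0.0004 0.0591]
stop depth mm (np.float64(24.4), np.float64(0.4), np.float64(0.0), np.float64(5.4)) settled [ 0.2  -0.59  5.37] t 31.8
[(np.float64(-3.9), np.float64(0.9), np.float64(0.0), np.float64(1.4)), (np.float64(4.1), np.float64(0.8), np.float64(-0.4), np.float64(-0.1)), (np.float64(12.1), np.float64(0.9), np.float64(0.9), np.float64(0.6)), (np.float64(18.9), np.float64(0.4), np.float64(-0.1), np.float64(0.6)), (np.float64(22.8), np.float64(1.1), np.float64(0.4), np.float64(0.7))]
```

The middle gap jams at about 24 mm with 5.4 N. Now the right gap.

```bash
python3 -c "
from h import *
above('R'); probe()"
```

```text
off [0.0001 0.0004 0.0591]
stop depth mm (np.float64(25.4), np.float64(-0.9), np.float64(-0.5), np.float64(5.9)) settled [-0.79 -0.08  6.16] t 38.65
[(np.float64(-3.9), np.float64(-0.6), np.float64(-0.2), np.float64(0.3)), (np.float64(4.0), np.float64(0.5), np.float64(-0.3), np.float64(-0.3)), (np.float64(12.0), np.float64(-0.2), np.float64(0.2), np.float64(0.1)), (np.float64(18.9), np.float64(-0.4), np.float64(-0.8), np.float64(-0.4)), (np.float64(22.9), np.float64(0.7), np.float64(-0.6), np.float64(-0.1))]
```

The right gap jams at about 25 mm. I'll go back to the left gap, send the gauge home, release and back off.

```bash
python3 -c "
from h import *
above('L'); d=probe(); print(d)
if d>43:
    e=bot.current_ee_pos()
    bot.set_gripper(.6); bot.hold(.1); print(bot.current_contact_force())
    bot.line_to([e[0],e[1],.20],max_speed=.12)
    bot.line_to([e[0]-.04,e[1]-.05,.26],max_speed=.2); bot.hold(.2)
    print(bot.current_clock(),bot.current_contact_force())
    c=shot('w4',f=1.5); p=np.load('cab.npy')
    H=np.array([[sx*16,110+sy*11,z] for z in(90,136) for sx in(1,-1) for sy in (1,-1)])/1e3
    v=cv2.imread('pics/w4.png')
    for u in proj(c,world(p,H))*1.5: cv2.circle(v,tuple(int(k) for k in u),3,(0,0,255),1)
    cv2.imwrite('pics/w4.png',v)
"
```

```text
off [ 0.0001 -0.0002  0.0591]
stop depth mm (np.float64(45.0), np.float64(-2.9), np.float64(-1.4), np.float64(6.5)) settled [-2.89 -0.42  7.73] t 51.05
[(np.float64(-3.9), np.float64(0.5), np.float64(0.2), np.float64(0.1)), (np.float64(4.1), np.float64(0.9), np.float64(-1.2), np.float64(0.8)), (np.float64(12.1), np.float64(0.2), np.float64(-0.9), np.float64(0.4)), (np.float64(18.9), np.float64(-0.7), np.float64(-0.4), np.float64(0.9)), (np.float64(22.9), np.float64(0.1), np.float64(-1.0), np.float64(0.6)), (np.float64(27.0), np.float64(-0.1), np.float64(-1.0), np.float64(-0.3)), (np.float64(30.9), np.float64(0.2), np.float64(-1.2), np.float64(0.7)), (np.float64(35.0), np.float64(0.0), np.float64(-0.7), np.float64(1.0)), (np.float64(38.9), np.float64(0.4), np.float64(-0.9), np.float64(0.3)), (np.float64(42.9), np.float64(-0.2), np.float64(0.2), np.float64(-0.7))]
45.0
[ 0.54465993 -0.55135889 -0.23968005]
53.575 [-0.70263266 -0.86169007  0.52660942]
```

View pics/w4.png

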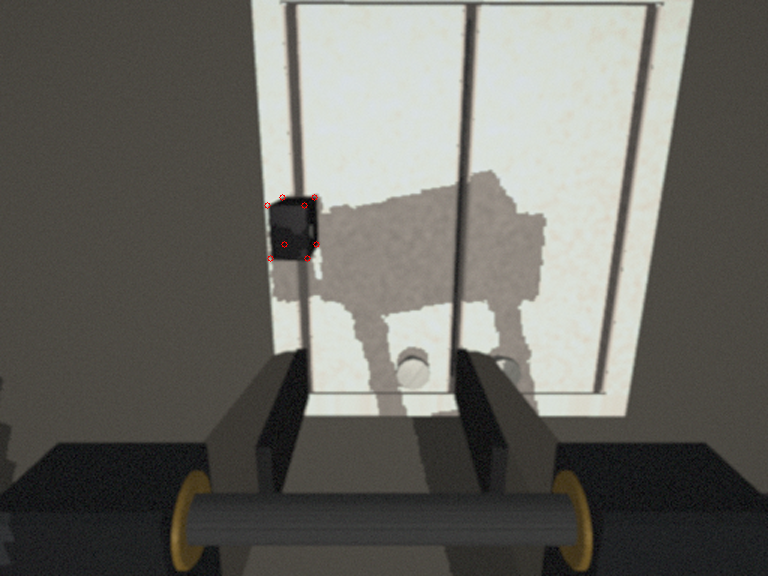

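The gauge stands upright in the left gap at about (293,228). It matches the predicted fully-home outline, and the fingers are clear. Handing in.

```bash
python3 -c "
from workcell import bot
bot.job_done(); print(bot.current_clock())"
```

```text
the job is handed in; nothing more can be done
the job is handed in; nothing more can be done
```

I took the middle-sized gauge from the stand and tried it left, middle, right. It is now standing fully home in the left gap, released, and the job is handed in. No verdict was reported.

| Gap | Depth reached | Result |
|---|---|---|
| Left | 45 mm | Clear: under about 1 N up until the handle met the doors (7 N upward) |
| Middle | 24.4 mm | Jammed at 5.4 N |
| Right | 25.4 mm | Jammed at about 6 N |

- **Final check:** back in the left gap, the handle again came to rest on the doors at 45 mm. After release, the wrist picture matched the predicted outline of an upright, fully home gauge to within a few pixels, with the fingers well clear.
- **Time:** the clock stood at 53.6 s just before hand-in, inside the 64 s limit.
- **Bystanders:** the arm kept well away from the jar, driver and hinge. I took no picture of them at the end.
- **Disagreement between views:** the two cabinet fits differed by about 2–3 mm. I used the closer wrist view, which lined the blade up with the left gap; no check failed.

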